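# Find the thread hand of the canister cap and hold the cap over the drip bowl

## Task

Take the winged cap off the filling canister: nobody knows whether its thread is right- or left-handed, so try one way and, if it stops dead, do not force it but try the other, and lift it straight off the neck. Carry the cap to the steel bowl and finish while still holding it there in the gripper, upright, centred over the bowl and clear above its rim, so that it drips into the bowl. Leave the bowl and everything else on the counter where they stand.

Things in the scene. Friction and masses are not known exactly. Their poses are not given: they have to be found in the camera images.
- canister: Round steel canister bolted upright to the counter, left or right of the centre line (the bowl is on the other side); 104 mm across, foot 130 mm across, shoulder 121 mm high. Origin on its axis at counter level, z up. Its neck on top is closed by the cap.
- neck (a point): Centre of the canister neck's rim, 150 mm above the counter. Neck 36 mm across. Quick thread without pitch: two lugs in the cap lock under the neck. Closed, the cap's x axis is within 6 degrees of the canister's x. The wrong way it meets a hard stop after 5 to 20 degrees; the right way it turns easily (under 0.2 N m), lifts straight off from 55 degrees on, and meets an end stop near 120.
- cap: Loose aluminium screw cap on the neck, 0.08 to 0.17 kg: knurled round skirt 70 mm across, 29 mm tall, with a straight wing (grip bar) on top. Origin on its axis at the skirt's lower edge, 126 mm above the counter when seated; z up, x along the wing. Thread hand changes from start to start and cannot be seen. Off the neck once raised 25 mm; side play 1.5 mm.
- cap_wing (a point): Middle of the cap's wing, 45 mm above the cap's origin. Wing 60 mm long (cap's x), 14 mm thick (cap's y), 32 mm tall, its top 61 mm above the cap's origin, its foot on the flat cap top 29 mm above it.
- bowl: Loose round stainless steel bowl, 140 mm across the rim, 55 mm tall, the only bowl. Origin at the centre of its underside.
- jar: Bystander, to be left alone: small amber jar with a steel lid, 44 mm across, 85 mm tall. Origin at the centre of its underside.
- syrup: Bystander, to be left alone: amber bottle with a white cap, 64 mm across, 170 mm tall. Origin at the centre of its underside.
- pastry_tray: Bystander, to be left alone: white open tray of cookies, 130 x 200 x 22 mm. Origin at the centre of its underside.
- scraper: Bystander, to be left alone: flat steel dough scraper with a wooden grip, about 110 x 90 mm, 19 mm high. Origin at the centre of its underside.
- glass: Bystander, to be left alone: drinking glass, 64 mm across, 85 mm tall. Origin at the centre of its underside.
- calculator: Bystander, to be left alone: black pocket calculator, 140 x 80 x 16 mm. Origin at the centre of its underside.
Things that resemble listed ones, but are neither listed nor needed, are in the scene too. What is shaped like the canister but orange or red is not meant.

How it is judged:
By the outcome, as a careful person would: the job done as asked, in the order asked, and still so for the second after the job is handed in, while the arm keeps its last pose, push and grip.
It also fails if it takes over 54 s, if anything falls off the work surface, if the arm or the gripper's body presses on something with over 40 N, if the wrist force passes 120 N, or if a joint passes its speed limit or range.

## Robot

A 7-joint arm with a two-finger parallel gripper is mounted at the origin on the work surface. World frame = base frame: x ahead of the robot, y to its left, z up, the work surface at z = 0. Lengths are in m, angles in rad, forces in N, time in s.
With the tool pointing down it reaches from about 0.425 to 0.8 m from the base axis. Payload 8.3 kg.
Tool frame: the origin (TCP) lies at the very end of the fingers, on their centre line; the grasp point (between the pads) lies 19 mm behind it; z points along the fingers, x is the direction in which the jaws open and shut, and the axes are right-handed (so a half turn about z gives the same grasp; the last joint's range is limited). The gripper opens to 85 mm and grips with 20 to 120 N. Pads are 22 mm wide; open, the fingers measure 114 mm over their backs; the gripper's body (76 mm by 85 mm) begins 54 mm behind the grasp point. The pads swing forward as they close: fully open they stand 13 mm farther back than shut.
Start: joints at [-1.262, 0.383, 0.016, 1.37, -0.006, 1.388, -0.046], TCP at [0.227, 0.582, 0.231] pointing down, gripper open.
Joint ranges: [-2.95, 2.95], [-0.25, 2.06], [-1.52, 1.56], [0.18, 2.33], [-1.44, 4.58], [0.02, 2.06], [-3.01, 3.01]. Speed limits (rad/s): [2.39, 2.39, 3.01, 3.01, 3.14, 3.14, 3.14].

## Interface

Orientations are given as [roll, pitch, yaw] about the fixed x, y, z axes, in that order (R = Rz(yaw) Ry(pitch) Rx(roll)).
In Python, from station import get_obs, snapshot, camera_params, hand_in gives the robot as it stands.
- The arm moves only by the tool servo_tool, never from a script. Its argument "moves" is a list of rows, each an object of numbers: "dx", "dy", "dz": the shift along the tool's x, y, z in mm; "roll": the turn about the tool's z in rad. In form: [{"dx": .., "dy": .., "dz": .., "roll": ..}, ...]. A call has 1 to 12 rows; each row is the pose to reach, as a shift and turn from the pose measured when the call began, along the tool's axes at that moment; what a row does not reach only later rows make up. A row lasts 1/10 s, in which the tool goes at most 50 mm and 8.59 degrees, less where a joint would pass 70% of its speed; a pose out of reach is approached as far as the arm can. A call with a gripper value outside its range is refused whole. "hand" is the closure, from 0 (fully open) to 1 (shut), set as the call begins (left out, the last holds). The fingers move at their own pace and stop on an object; the grip force is fixed at half the most. Time passes only in rows, so rows that repeat a pose let the fingers close. It gives the time, the measured TCP pose, the force and the opening at its end, in the units of the state.
- get_obs(): the state, without advancing time (a new reading comes with each control period).
- snapshot(name): name is "side" or "top" or "wrist"; returns the picture (384x512x3 uint8, blue, green, red); there is no depth.
- camera_params(name): a dict with "mtx" (3x3 intrinsics, pixels), "R" (3x3) and "t" (3): a world point X has camera coordinates R X + t. Camera axes: x right, y down, z forward; pixel columns grow to the right and rows downward; lengths in m; the calibration is good to about 2 mm. A picture is of the moment at which its call begins: read the wrist's pose just before it. camera_params takes no time and is no camera call; for the wrist camera it gives the pose at the moment of the call.
- hand_in(): hands the job in, once; it reports no verdict.
The state is a dict: "t": time; "qpos": joint angles; "dq": joint speeds; "tau": joint torques, N m; "ee_pos": TCP position; "eef_rot": TCP orientation; "force": force on the tool from outside, world axes, zero at the start; "torque": the same for the moment, N m; "opening": finger opening in m.
Only numpy, scipy, OpenCV 4.12 (cv2) and the standard library are available. Lean on these libraries where they do the work, as an engineer would, in place of code of your own. Each camera call takes 0.05 s, during which the arm holds its last target. There are 200 camera calls.

## Working session

There is one attempt and no reset: what is moved stays moved. The work goes in short steps, Python scripts to look and compute and a tool call to move; the robot and the scene stay as the last step left them, time stands still between calls to the robot, and variables do not carry over. Pictures are saved under pics/ and viewed, on a budget of 10 in all, crops included, one or two more only if the job needs it, and the job is handed in when it is done.

Besides the shell and the picture viewer there is one more tool, called after "Request:" as name(argument=value, ...) on one line, values as JSON. servo_tool: Moves the arm, as the interface text tells. Its arguments: {"type":"object","properties":{"moves":{"type":"array"},"hand":{"type":"number"}},"required":["moves"]}

```bash
mkdir -p pics; python3 - <<'E'
from station import *
import cv2
for n in("top","side"):
    cv2.imwrite(f"pics/{n}0.png",cv2.resize(snapshot(n),None,fx=1.5,fy=1.5,interpolation=cv2.INTER_CUBIC))
    p=camera_params(n);print(n,p)
o=get_obs();print(o)
E
```

```text
top {'mtx': array([[364.11523102,   0.        , 253.42844146],
       [  0.        , 364.11523102, 187.9049226 ],
       [  0.        ,   0.        ,   1.        ]]), 'R': array([[-0.12911356, -0.99161767,  0.00490824],
       [-0.97056645,  0.12535474, -0.20563792],
       [ 0.20329893, -0.03131442, -0.97861584]]), 't': array([0.076975  , 0.60094525, 1.00975852])}
side {'mtx': array([[400.91110688,   0.        , 249.47319127],
       [  0.        , 400.91110688, 198.36029013],
       [  0.        ,   0.        ,   1.        ]]), 'R': array([[ 0.75910929, -0.6506775 , -0.01928418],
       [-0.45921419, -0.51427282, -0.72432437],
       [ 0.46138424,  0.55869693, -0.68918961]]), 't': array([-0.40870878,  0.35171368,  1.02124499])}
{'t': 0.1, 'qpos': array([-1.26189713,  0.38416141,  0.01635815,  1.37103629, -0.00630468,
        1.38819458, -0.04646865]), 'dq': array([-0.00011977, -0.00161037,  0.00104627, -0.00450001, -0.00016062,
       -0.00175433,  0.00050948]), 'tau': array([ 2.83374597e-03, -6.29132152e+01,  8.47587045e-01, -3.72754025e+01,
        1.68236619e-02,  1.03996071e-02,  4.45840271e-05]), 'ee_pos': array([0.22684893, 0.58189851, 0.23037993]), 'eef_rot': array([3.14157865e+00, 1.75088259e-03, 1.19910677e+00]), 'force': array([-0.35184664, -0.12232225,  0.36260555]), 'torque': array([-0.02406145, -0.03686373, -0.02168557]), 'opening': 0.08551087636526125}
```

View pics/top0.png

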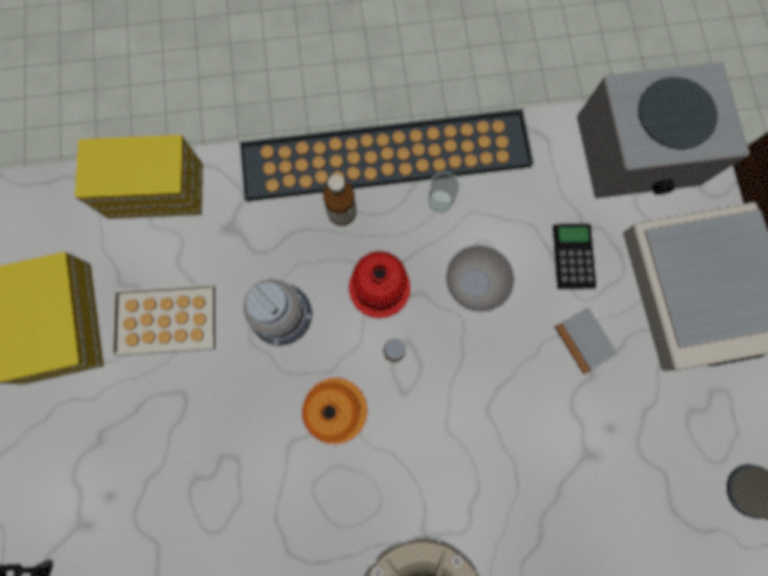

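View pics/side0.png

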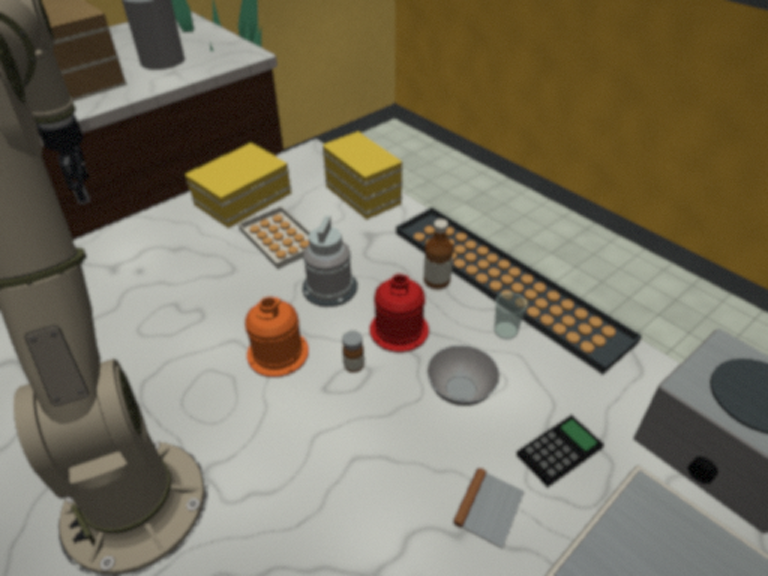

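The top view shows three canister shapes: steel with a winged cap (275,310), red (380,285) and orange (335,410). The steel one is the only one that isn't orange or red and that has a wing, so it fits. The only bowl is at (480,278). I'll confirm the canister in an enlarged crop and take measurements there.

```bash
cat > h.py <<'E'
import numpy as np
from station import *
def ray(n,u,v,z,p=None):
    p=p or camera_params(n);R,t=np.array(p["R"]),np.array(p["t"])
    c=-R.T@t;d=R.T@np.linalg.inv(p["mtx"])@[u,v,1];return c+d*(z-c[2])/d[2]
def proj(n,X,p=None):
    p=p or camera_params(n);q=p["mtx"]@(p["R"]@np.array(X)+p["t"]);return q[:2]/q[2]
E
python3 - <<'E'
from h import *
import cv2
a=cv2.imread("pics/top0.png");b=cv2.imread("pics/side0.png")
a=snapshot("top")[170:245,150:225];b=snapshot("side")[135:210,185:260]
f=lambda i:cv2.resize(i,(400,400),interpolation=cv2.INTER_CUBIC)
cv2.imwrite("pics/crop.png",np.hstack([f(a),f(b)]))
print(ray("top",270/1.5,300/1.5,.17), ray("top",480/1.5,278/1.5,.055))
E
```

```text
[0.57600373 0.19754383 0.17      ] [ 0.58976616 -0.19839648  0.055     ]
```

View pics/crop.png

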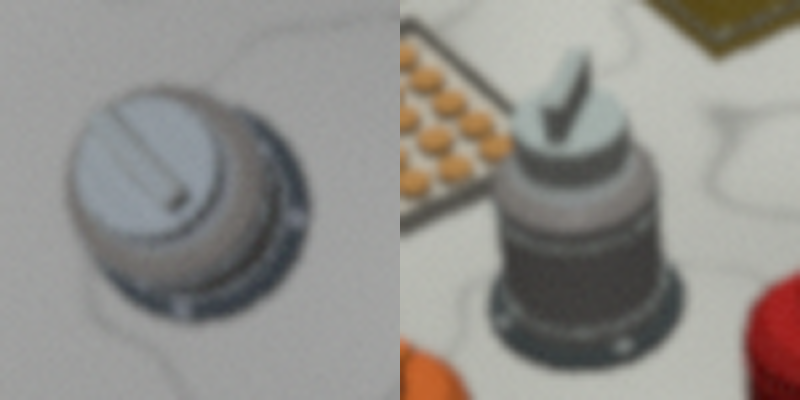

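The crop confirms the steel canister. The cap's top disc is centred near crop (149,166), and the wing top runs from (95,113) to (177,195). In the side view the wing top runs from about (552,105) to (580,52).

```bash
python3 - <<'E'
from h import *
s=75/400
T=lambda u,v,z:ray("top",150+u*s-.4,170+v*s-.4,z)
S=lambda u,v,z:ray("side",185+(u-400)*s-.4,135+v*s-.4,z)
print("disc",T(149,166,.155),"side disc",S(571,117,.155))
a,b=T(95,113,.187),T(177,195,.187);print(a,b,(a+b)/2,np.linalg.norm(a-b),np.degrees(np.arctan2(*(a-b)[1::-1])))
a,b=S(552,105,.187),S(580,52,.187);print(a,b,(a+b)/2,np.linalg.norm(a-b),np.degrees(np.arctan2(*(b-a)[1::-1])))
print("foot",T(200,210,.005),S(587,305,.005))
i=snapshot("top");print(proj("top",[.59,-.198,.055]))
# bowl rim ellipse in top0 (x1.5): 446..514, 245..311
print("bowl",ray("top",480/1.5-.2,278/1.5-.2,.055),"side",ray("side",463/1.5-.2,370/1.5-.2,.055))
E
```

```text
disc [0.57788854 0.20683745 0.155     ] side disc [0.58192128 0.2096917  0.155     ]
[0.60088745 0.22469672 0.187     ] [0.55570238 0.18889444 0.187     ] [0.57829491 0.20679558 0.187     ] 0.057649758036414235 38.39146047243394
[0.55719376 0.19157208 0.187     ] [0.6014864  0.22245544 0.187     ] [0.57934008 0.20701376 0.187     ] 0.05399647820855282 34.88641305693986
foot [0.57835614 0.20734945 0.005     ] [0.57771233 0.20560688 0.005     ]
[319.85538574 185.27377146]
bowl [ 0.59044262 -0.19790765  0.055     ] side [ 0.59621006 -0.19423908  0.055     ]
```

Request:
servo_tool(moves=[{"dz":-50},{"dx":-22,"dy":46,"dz":-60,"roll":0.14},{"dx":-44,"dy":92,"dz":-60,"roll":0.28},{"dx":-66,"dy":138,"dz":-60,"roll":0.42},{"dx":-88,"dy":184,"dz":-60,"roll":0.56},{"dx":-110,"dy":230,"dz":-60,"roll":0.7},{"dx":-132,"dy":276,"dz":-60,"roll":0.84},{"dx":-154,"dy":322,"dz":-60,"roll":0.98},{"dx":-176,"dy":368,"dz":-60,"roll":1.12},{"dx":-198,"dy":414,"dz":-60,"roll":1.26},{"dx":-222,"dy":464,"dz":-60,"roll":1.4},{"dx":-222,"dy":464,"dz":-60,"roll":1.54}], hand=0)

```text
$.moves[0]: bad value
```

Request:
servo_tool(moves=[{"dx":0,"dy":0,"dz":-50,"roll":0},{"dx":-22,"dy":46,"dz":-60,"roll":0.14},{"dx":-44,"dy":92,"dz":-60,"roll":0.28},{"dx":-66,"dy":138,"dz":-60,"roll":0.42},{"dx":-88,"dy":184,"dz":-60,"roll":0.56},{"dx":-110,"dy":230,"dz":-60,"roll":0.7},{"dx":-132,"dy":276,"dz":-60,"roll":0.84},{"dx":-154,"dy":322,"dz":-60,"roll":0.98},{"dx":-176,"dy":368,"dz":-60,"roll":1.12},{"dx":-198,"dy":414,"dz":-60,"roll":1.26},{"dx":-222,"dy":464,"dz":-60,"roll":1.4},{"dx":-222,"dy":464,"dz":-60,"roll":1.54}], hand=0)

```text
t: 1.45
ee_pos: [0.5817, 0.2001, 0.291]
eef_rot: [3.138, -0.002, -0.355]
force: [-0.3, -0.1, -0.3]
opening: 0.0853
```

Request:
servo_tool(moves=[{"dx":-3,"dy":-3,"dz":0,"roll":0.15},{"dx":-5,"dy":-5,"dz":0,"roll":0.3},{"dx":-5,"dy":-5,"dz":0,"roll":0.45},{"dx":-5,"dy":-5,"dz":0,"roll":0.57},{"dx":-5,"dy":-5,"dz":0,"roll":0.57},{"dx":-5,"dy":-5,"dz":0,"roll":0.57}])

```text
t: 2.05
ee_pos: [0.5786, 0.2066, 0.2908]
eef_rot: [3.14, -0.004, -0.921]
force: [-0.3, 1.0, 0.3]
opening: 0.0853
```

```bash
python3 - <<'E'
from h import *
import cv2
o=get_obs();p=camera_params("wrist")
i=snapshot("wrist");cv2.imwrite("pics/w1.png",cv2.resize(i,None,fx=1.5,fy=1.5,interpolation=cv2.INTER_CUBIC))
np.save("w1.npy",p,allow_pickle=True)
print(o["ee_pos"],o["eef_rot"],o["qpos"])
for X in([.5785,.2065,.187],[.5785,.2065,.155]):print(proj("wrist",X,p)*1.5)
E
```

```text
[0.57861644 0.20664549 0.29082352] [ 3.1397775  -0.00376364 -0.92053841] [-0.8127433   0.3765414   0.58747285  1.31505066 -0.20144722  1.51008689
 -1.16639233]
[368.66448564 287.608032  ]
[368.6977464  271.52711419]
```

View pics/w1.png

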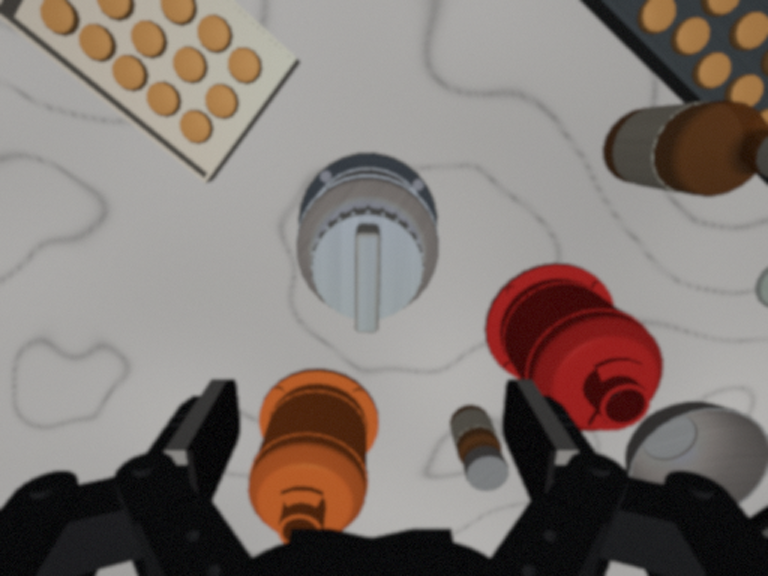

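```bash
python3 - <<'E'
from h import *
p=np.load("w1.npy",allow_pickle=True).item()
print(ray("w",367.3/1.5-.2,281.5/1.5-.2,.187,p),ray("w",367.5/1.5-.2,267/1.5-.2,.155,p))
a,b=ray("w",368/1.5,232/1.5,.187,p),ray("w",367/1.5,331/1.5,.187,p);print(np.linalg.norm(a-b),np.degrees(np.arctan2(*(a-b)[1::-1])))
E
```

```text
[0.5809569  0.20953679 0.187     ] [0.58044638 0.20915636 0.155     ]
0.05843061635560601 36.5851306752652
```

Wrist view: the wing is vertical in the image from (368,232) to (367,331), and the disc is centred at (367.5,267). This agrees with my estimate to within 3 mm, so I'll take a blended position and descend.

Request:
servo_tool(moves=[{"dx":0,"dy":-2,"dz":40,"roll":0.01},{"dx":0,"dy":-2,"dz":80,"roll":0.01},{"dx":0,"dy":-2,"dz":110,"roll":0.01},{"dx":0,"dy":-2,"dz":122,"roll":0.01},{"dx":0,"dy":-2,"dz":129,"roll":0.01},{"dx":0,"dy":-2,"dz":129,"roll":0.01},{"dx":0,"dy":-2,"dz":129,"roll":0.01}])

```text
t: 2.8
ee_pos: [0.5813, 0.2075, 0.1636]
eef_rot: [-3.141, -0.004, -0.93]
force: [0.7, -0.3, 0.3]
opening: 0.0854
```

Request:
servo_tool(moves=[{"dx":0,"dy":0,"dz":0,"roll":0},{"dx":0,"dy":0,"dz":0,"roll":0},{"dx":0,"dy":0,"dz":0,"roll":0},{"dx":0,"dy":0,"dz":0,"roll":0},{"dx":0,"dy":0,"dz":0,"roll":0},{"dx":0,"dy":0,"dz":0,"roll":0},{"dx":0,"dy":0,"dz":0,"roll":0},{"dx":0,"dy":0,"dz":0,"roll":0}], hand=1)

```text
t: 3.6
ee_pos: [0.5813, 0.2078, 0.1638]
eef_rot: [-3.14, -0.004, -0.93]
force: [-1.8, 1.3, 4.8]
opening: 0.0131
```

```bash
python3 -c "
from station import *
o=get_obs();print({k:o[k].round(3) for k in('ee_pos','eef_rot','force','torque','qpos')},o['opening'])"
```

```text
{'ee_pos': array([0.581, 0.208, 0.164]), 'eef_rot': array([-3.14 , -0.004, -0.93 ]), 'force': array([-1.791,  1.267,  4.802]), 'torque': array([0.249, 0.4  , 0.035]), 'qpos': array([-0.808,  0.443,  0.562,  1.514, -0.239,  1.252, -1.145])} 0.013105677209679535
```

Request:
servo_tool(moves=[{"dx":0,"dy":0,"dz":0,"roll":-0.03},{"dx":0,"dy":0,"dz":0,"roll":-0.06},{"dx":0,"dy":0,"dz":0,"roll":-0.08},{"dx":0,"dy":0,"dz":0,"roll":-0.08}])

```text
t: 4.0
ee_pos: [0.5814, 0.2078, 0.1639]
eef_rot: [-3.141, -0.004, -0.849]
force: [0.1, 1.2, 1.6]
opening: 0.0128
```

```bash
cat > s.py <<'E'
from station import *
o=get_obs();print({k:o[k].round(3) for k in('ee_pos','eef_rot','force','torque')},o['qpos'][6].round(3),o['tau'][6].round(3),o['opening'])
E
python3 s.py
```

```text
{'ee_pos': array([0.581, 0.208, 0.164]), 'eef_rot': array([-3.141, -0.004, -0.849]), 'force': array([0.063, 1.22 , 1.556]), 'torque': array([0.275, 0.064, 0.075])} -1.07 0.356 0.012781172299143091
```

Request:
servo_tool(moves=[{"dx":0,"dy":0,"dz":0,"roll":-0.03},{"dx":0,"dy":0,"dz":0,"roll":-0.06},{"dx":0,"dy":0,"dz":0,"roll":-0.06}])

```text
t: 4.3
ee_pos: [0.5812, 0.208, 0.1638]
eef_rot: [-3.141, -0.004, -0.787]
force: [-2.7, 1.0, 3.5]
opening: 0.0132
```

```bash
python3 s.py
```

```text
{'ee_pos': array([0.581, 0.208, 0.164]), 'eef_rot': array([-3.141, -0.004, -0.787]), 'force': array([-2.687,  1.046,  3.483]), 'torque': array([0.344, 0.367, 0.022])} -1.012 0.48 0.013233537784690564
```

Request:
servo_tool(moves=[{"dx":0,"dy":0,"dz":0,"roll":-0.03},{"dx":0,"dy":0,"dz":0,"roll":-0.06},{"dx":0,"dy":0,"dz":0,"roll":-0.06}])

```text
t: 4.6
ee_pos: [0.581, 0.2081, 0.1638]
eef_rot: [-3.141, -0.003, -0.725]
force: [-3.3, 2.0, 3.4]
opening: 0.0125
```

```bash
python3 s.py
```

```text
{'ee_pos': array([0.581, 0.208, 0.164]), 'eef_rot': array([-3.141e+00, -3.000e-03, -7.250e-01]), 'force': array([-3.296,  1.983,  3.357]), 'torque': array([ 0.316,  0.624, -0.042])} -0.955 0.493 0.01248984892875768
```

Request:
servo_tool(moves=[{"dx":0,"dy":0,"dz":0,"roll":-0.03},{"dx":0,"dy":0,"dz":0,"roll":-0.06},{"dx":0,"dy":0,"dz":0,"roll":-0.06}])

```text
t: 4.9
ee_pos: [0.5813, 0.2079, 0.1639]
eef_rot: [-3.141, -0.004, -0.664]
force: [0.6, 1.7, 1.0]
opening: 0.0131
```

```bash
python3 s.py
```

```text
{'ee_pos': array([0.581, 0.208, 0.164]), 'eef_rot': array([-3.141, -0.004, -0.664]), 'force': array([0.552, 1.689, 1.01 ]), 'torque': array([ 0.42 , -0.104, -0.625])} -0.898 1.149 0.013114761468994632
```

The torque jumped to 0.63 N·m after 15°, which is the hard stop. I'll reverse.

Request:
servo_tool(moves=[{"dx":0,"dy":0,"dz":0,"roll":0.06},{"dx":0,"dy":0,"dz":0,"roll":0.12},{"dx":0,"dy":0,"dz":0,"roll":0.2},{"dx":0,"dy":0,"dz":0,"roll":0.27},{"dx":0,"dy":0,"dz":0,"roll":0.27}])

```text
t: 5.4
ee_pos: [0.5813, 0.2077, 0.1638]
eef_rot: [-3.14, -0.004, -0.935]
force: [-1.0, 0.8, 2.6]
opening: 0.0126
```

```bash
python3 s.py
```

```text
{'ee_pos': array([0.581, 0.208, 0.164]), 'eef_rot': array([-3.14 , -0.004, -0.935]), 'force': array([-0.995,  0.797,  2.573]), 'torque': array([ 0.168,  0.359, -0.034])} -1.15 -1.154 0.01264015240362379
```

Request:
servo_tool(moves=[{"dx":0,"dy":0,"dz":0,"roll":0.07},{"dx":0,"dy":0,"dz":0,"roll":0.14},{"dx":0,"dy":0,"dz":0,"roll":0.21},{"dx":0,"dy":0,"dz":0,"roll":0.28},{"dx":0,"dy":0,"dz":0,"roll":0.35},{"dx":0,"dy":0,"dz":0,"roll":0.42},{"dx":0,"dy":0,"dz":0,"roll":0.42}])

```text
t: 6.1
ee_pos: [0.5814, 0.2074, 0.1638]
eef_rot: [-3.139, -0.004, -1.355]
force: [0.2, -0.2, 2.7]
opening: 0.0128
```

```bash
python3 s.py
```

```text
{'ee_pos': array([0.581, 0.207, 0.164]), 'eef_rot': array([-3.139, -0.004, -1.355]), 'force': array([ 0.204, -0.176,  2.745]), 'torque': array([ 0.07 ,  0.19 , -0.015])} -1.537 -1.177 0.012792578827227527
```

Request:
servo_tool(moves=[{"dx":0,"dy":0,"dz":0,"roll":0.1},{"dx":0,"dy":0,"dz":0,"roll":0.2},{"dx":0,"dy":0,"dz":0,"roll":0.3},{"dx":0,"dy":0,"dz":0,"roll":0.4},{"dx":0,"dy":0,"dz":0,"roll":0.5},{"dx":0,"dy":0,"dz":0,"roll":0.6},{"dx":0,"dy":0,"dz":0,"roll":0.7},{"dx":0,"dy":0,"dz":0,"roll":0.8},{"dx":0,"dy":0,"dz":0,"roll":0.9},{"dx":0,"dy":0,"dz":0,"roll":0.95},{"dx":0,"dy":0,"dz":0,"roll":0.95}])

```text
t: 7.2
ee_pos: [0.5809, 0.2073, 0.1639]
eef_rot: [-3.138, -0.001, -2.303]
force: [-3.7, 0.4, 5.8]
opening: 0.0126
```

```bash
python3 s.py; python3 - <<'E'
from h import *
import cv2
i=snapshot("wrist");p=camera_params("wrist");print(proj("w",[.58,.208,.155],p)*1.5)
cv2.imwrite("pics/w2.png",cv2.resize(i,None,fx=1.5,fy=1.5))
E
```

```text
{'ee_pos': array([0.581, 0.207, 0.164]), 'eef_rot': array([-3.138e+00, -1.000e-03, -2.303e+00]), 'force': array([-3.653,  0.375,  5.841]), 'torque': array([ 0.052,  0.879, -0.016])} -2.403 -0.783 0.012562855135954301
[369.97092557 373.4580353 ]
```

View pics/w2.png

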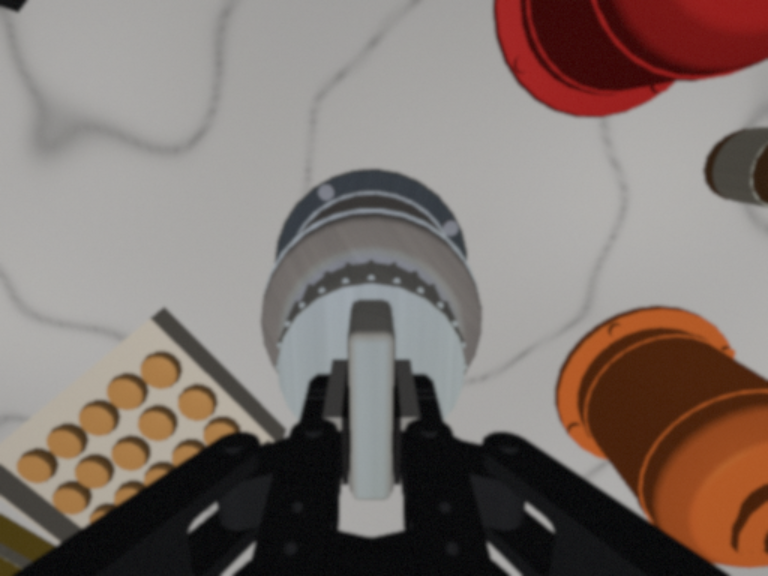

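Wrist view: the wing, from (370,310) to (370,495), is still aligned between the pads and turned with them about 79° from closed. Next comes the straight lift.

Request:
servo_tool(moves=[{"dx":0,"dy":0,"dz":-4,"roll":0},{"dx":0,"dy":0,"dz":-8,"roll":0},{"dx":0,"dy":0,"dz":-12,"roll":0},{"dx":0,"dy":0,"dz":-12,"roll":0}])

```text
t: 7.65
ee_pos: [0.581, 0.2075, 0.1764]
eef_rot: [-3.138, -0.0, -2.301]
force: [-1.0, 0.9, -1.4]
opening: 0.0129
```

```bash
python3 s.py
```

```text
{'ee_pos': array([0.581, 0.208, 0.176]), 'eef_rot': array([-3.138, -0.   , -2.301]), 'force': array([-0.991,  0.923, -1.404]), 'torque': array([ 0.303,  0.389, -0.008])} -2.407 -0.018 0.012880173059536608
```

Request:
servo_tool(moves=[{"dx":0,"dy":0,"dz":-10,"roll":0},{"dx":0,"dy":0,"dz":-20,"roll":0},{"dx":0,"dy":0,"dz":-35,"roll":0},{"dx":0,"dy":0,"dz":-55,"roll":0},{"dx":0,"dy":0,"dz":-80,"roll":0},{"dx":0,"dy":0,"dz":-100,"roll":0},{"dx":0,"dy":0,"dz":-105,"roll":0},{"dx":0,"dy":0,"dz":-105,"roll":0},{"dx":0,"dy":0,"dz":-105,"roll":0}])

```text
t: 8.55
ee_pos: [0.5804, 0.2077, 0.2806]
eef_rot: [-3.138, -0.001, -2.301]
force: [-0.3, -0.0, -1.9]
opening: 0.0125
```

```bash
python3 s.py; python3 - <<'E'
from h import *
import cv2
i=snapshot("top");j=snapshot("side")
cv2.imwrite("pics/b.png",np.hstack([cv2.resize(i[145:225,280:360],(400,400),interpolation=2),cv2.resize(j[215:295,265:345],(400,400),interpolation=2)]))
cv2.imwrite("pics/sidelift.png",j)
E
```

```text
{'ee_pos': array([0.58 , 0.208, 0.281]), 'eef_rot': array([-3.138e+00, -1.000e-03, -2.301e+00]), 'force': array([-0.316, -0.045, -1.899]), 'torque': array([-0.007,  0.073, -0.009])} -2.445 -0.006 0.012483550921105643
```

View pics/b.png

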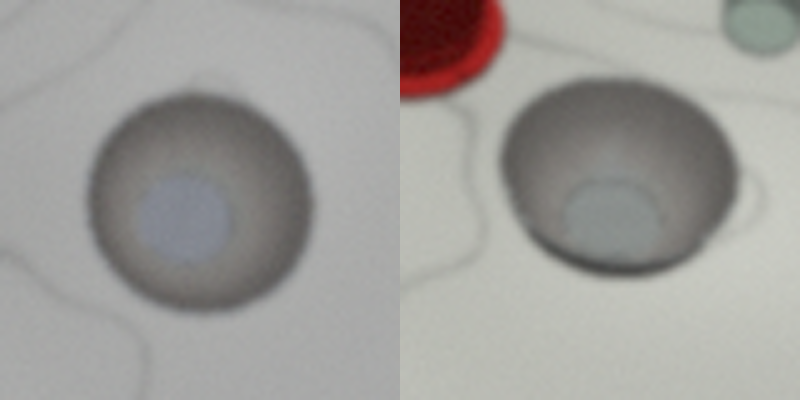

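View pics/sidelift.png

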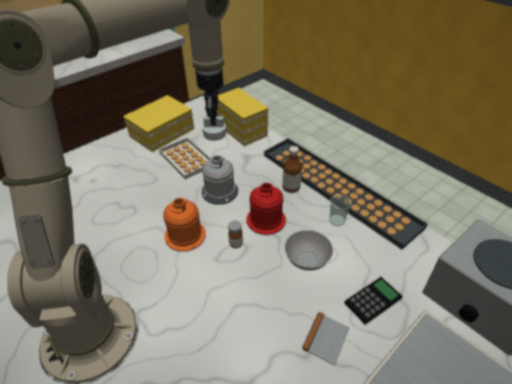

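The cap is off and the canister neck is bare (side view, 218,160). In the top crop the bowl rim is centred at (201,202).

```bash
python3 - <<'E'
from h import *
print(ray("top",319.8,185,.055),ray("side",308.4,248.2,.055))
print("edges",[ray("top",280+u/5-.4,145+v/5-.4,.055).round(3) for u,v in((89,202),(314,202),(201,92),(201,312))])
print("side edges",[ray("side",265+(u-400)/5-.4,215+v/5-.4,.055).round(3) for u,v in((501,168),(738,172),(615,78))])
print("floor",ray("top",280+183/5-.4,145+217/5-.4,.003),ray("side",265+212/5-.4,215+218/5-.4,.003))
E
```

```text
[ 0.59084289 -0.19797512  0.055     ] [ 0.59140898 -0.19850731  0.055     ]
edges [array([ 0.599, -0.132,  0.055]), array([ 0.582, -0.265,  0.055]), array([ 0.658, -0.209,  0.055]), array([ 0.526, -0.187,  0.055])]
side edges [array([ 0.541, -0.154,  0.055]), array([ 0.64 , -0.245,  0.055]), array([ 0.64 , -0.15 ,  0.055])]
floor [ 0.59283545 -0.19661128  0.003     ] [ 0.59493766 -0.1953536   0.003     ]
```

Request:
servo_tool(moves=[{"dx":10,"dy":-9,"dz":0,"roll":0},{"dx":30,"dy":-28,"dz":0,"roll":0},{"dx":60,"dy":-57,"dz":0,"roll":0},{"dx":90,"dy":-85,"dz":0,"roll":0},{"dx":120,"dy":-113,"dz":0,"roll":0},{"dx":150,"dy":-142,"dz":0,"roll":0},{"dx":180,"dy":-170,"dz":0,"roll":0},{"dx":210,"dy":-199,"dz":0,"roll":0},{"dx":240,"dy":-227,"dz":0,"roll":0},{"dx":265,"dy":-251,"dz":0,"roll":0},{"dx":285,"dy":-270,"dz":0,"roll":0},{"dx":295,"dy":-279,"dz":0,"roll":0}])

```text
t: 9.85
ee_pos: [0.5897, -0.2025, 0.2812]
eef_rot: [-3.139, -0.004, -2.306]
force: [-0.4, 0.1, -1.3]
opening: 0.0131
```

Request:
servo_tool(moves=[{"dx":0,"dy":0,"dz":0,"roll":0},{"dx":0,"dy":0,"dz":0,"roll":0},{"dx":0,"dy":0,"dz":0,"roll":0}])

```text
t: 10.15
ee_pos: [0.5901, -0.2006, 0.2811]
eef_rot: [-3.139, -0.003, -2.303]
force: [0.6, 0.1, -1.2]
opening: 0.0127
```

```bash
python3 s.py
```

```text
{'ee_pos': array([ 0.59 , -0.201,  0.281]), 'eef_rot': array([-3.139e+00, -3.000e-03, -2.303e+00]), 'force': array([ 0.641,  0.143, -1.236]), 'torque': array([ 0.028,  0.001, -0.03 ])} -1.746 0.001 0.012729793203805967
```

Request:
servo_tool(moves=[{"dx":-3,"dy":1,"dz":15,"roll":0},{"dx":-3,"dy":1,"dz":40,"roll":0},{"dx":-3,"dy":1,"dz":70,"roll":0},{"dx":-3,"dy":1,"dz":100,"roll":0},{"dx":-3,"dy":1,"dz":125,"roll":0},{"dx":-3,"dy":1,"dz":142,"roll":0},{"dx":-3,"dy":1,"dz":150,"roll":0},{"dx":-3,"dy":1,"dz":153,"roll":0},{"dx":-3,"dy":1,"dz":153,"roll":0},{"dx":-3,"dy":1,"dz":153,"roll":0}])

```text
t: 11.15
ee_pos: [0.5919, -0.1983, 0.1291]
eef_rot: [-3.138, -0.003, -2.303]
force: [-0.0, 0.6, -1.8]
opening: 0.013
```

```bash
python3 s.py; python3 - <<'E'
from h import *
import cv2
j=snapshot("side");i=snapshot("wrist")
cv2.imwrite("pics/fin.png",np.hstack([cv2.resize(j[165:315,220:370],(400,400),interpolation=2),cv2.resize(i,(400,300),interpolation=cv2.INTER_AREA)[0:300] if 0 else cv2.copyMakeBorder(cv2.resize(i,(400,300)),0,100,0,0,0)]))
o=get_obs()["ee_pos"];f=lambda X:np.array([0,0])+(proj("side",X)-[220,165])*400/150
print(f([.591,-.198,.055]),f([o[0],o[1],o[2]-.038]),f([o[0],o[1],o[2]-.009]))
E
```

```text
{'ee_pos': array([ 0.592, -0.198,  0.129]), 'eef_rot': array([-3.138e+00, -3.000e-03, -2.303e+00]), 'force': array([-0.047,  0.643, -1.756]), 'torque': array([ 0.004, -0.011, -0.009])} -1.687 0.001 0.013028997895311457
[235.12244889 221.78745917] [238.81130451 199.66809187] [241.17742613 181.27522136]
```

View pics/fin.png

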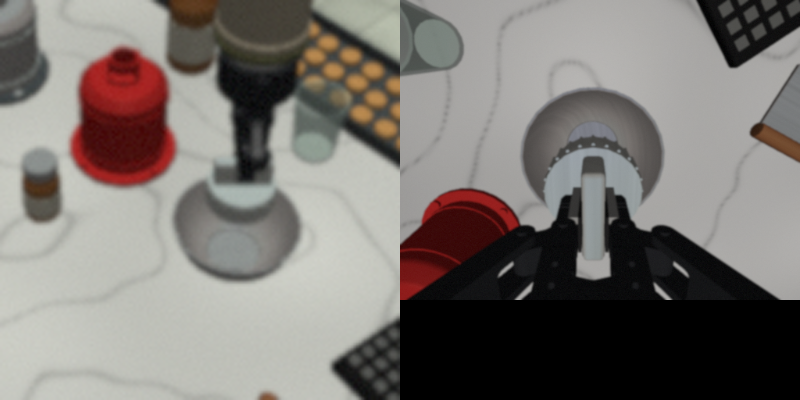

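The side view shows the cap upright with its top disc at (241,183), against (241,181) predicted. The bowl is at (237,222), also as predicted. The wrist view shows the cap and bowl on the same axis (column 593). Handing in.

```bash
python3 -c "
from station import *
hand_in()"; python3 s.py
```

```text
the job is handed in; nothing more can be done
the job is handed in; nothing more can be done
```

The cap is off the canister and held in the gripper, upright over the steel bowl. I handed the job in at about 11.3 s.

- **Thread:** I tried counter-clockwise first. It met the stop after about 15° (torque jumped to about 0.6 N·m), so I went no further. Clockwise turned freely to about 79°, and the cap then lifted straight off.
- **Final position:** The tool is at (0.592, -0.198) m and the bowl measured at (0.591, -0.198) m. By calculation the cap's lower edge is at about 91 mm, roughly 36 mm above the bowl rim.
- **Last checks:** Tilt read under 0.005 rad, the grip opening was 13 mm and the force showed the cap's weight. In the last side picture the cap was within 2 pixels of where it should be.
- **Disagreements:** The top, side and wrist cameras put the cap 2–3 mm apart along the wing before the grasp. The cap may therefore sit 1–2 mm off the tool axis.
- **Bystanders:** I saw none of the other objects moved in the pictures, but I did not measure their positions again.

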